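Press three button caps home on their dies, largest to smallest

ROBOT

A 7-joint arm with a two-finger parallel gripper is mounted at the origin on the work surface. World frame = base frame: x ahead of the robot, y to its left, z up, the work surface at z = 0. Lengths are in mm, angles in rad, forces in N, time in s.
With the tool pointing down it reaches from about 400 to 875 mm from the base axis. Payload 4.4 kg.
Tool frame: the origin (TCP) lies between the finger pads; the fingertips stand 22 mm ahead of it and the grasp point (between the pads) lies 3 mm ahead of it; z points along the fingers, y is the line along which they close (so a half turn about z gives the same grasp; the last joint's range is limited). The gripper opens to 85 mm and grips with 20 to 120 N. Pads are 22 mm wide; open, the fingers measure 114 mm over their backs; the gripper's body (76 mm by 85 mm) begins 54 mm behind the grasp point. The pads swing forward as they close: fully open they stand 13 mm farther back than shut.
Start: joints at [-1.406, 0.628, 0.038, 1.517, -0.027, 0.996, -0.02], TCP at [148.667, 632.784, 253.313] pointing down, gripper open.
Joint ranges: [-3.06, 3.06], [-0.37, 2.12], [-1.25, 1.32], [0.18, 2.47], [-1.1, 4.24], [0.23, 1.98], [-2.94, 2.94]. Speed limits (rad/s): [2.57, 2.57, 3.14, 3.14, 3.14, 3.14, 3.14].

INTERFACE

Orientations are given as [roll, pitch, yaw] about the fixed x, y, z axes, in that order (R = Rz(yaw) Ry(pitch) Rx(roll)).
In Python, from cell import ctrl gives the robot as it stands.
- The arm moves only by the tool step_arm, never from a script. Its argument "plan" is a list of rows, each an object of numbers: "dx", "dy", "dz": the shift along the tool's x, y, z scaled (see below); "ax", "ay", "az": the turn, a rotation vector about the tool's x, y, z scaled (see below); "gripper": the opening, from 0 (shut) to 1 (fully open). A call has 1 to 20 rows; each row shifts and turns the commanded pose from where the row before left it, along the tool's axes as they then stand; what a row does not reach is not made up. The controller multiplies each number of a shift by 0.3 m and each number of a turn by 90 degrees. A row lasts 1/8 s, in which the tool goes at most 62.5 mm and 10.7 degrees, less where a joint would pass 70% of its speed; a pose out of reach is approached as far as the arm can. A call with a number of a shift or a turn outside -1 to 1 is refused whole. A call with a gripper value outside its range is refused whole. The fingers move at their own pace and stop on an object; the grip force is fixed at half the most. Time passes only in rows, so rows that do not move let the fingers close. It gives the time, the measured TCP pose, the force, the opening and the grip force at its end, in the units of the state.
- ctrl.read_state(): the state, without advancing time (a new reading comes with each control period).
- ctrl.get_image(name): name is "scene" or "top" or "wrist"; returns a dict with "color" (384x512x3 uint8, red, green, blue), "range_z" (384x512 float32, mm along the optical axis (not along the pixel's ray), 0 where there is no reading), "fx", "fy", "cx", "cy" (pixels), "T" (4x4, takes a point from camera to world coordinates); the wrist camera has in their place "T_tool_cam" (4x4, takes a point from camera to tool coordinates, whose origin is the TCP and whose axes are the flange's). Camera axes: x right, y down, z forward; pixel columns grow to the right and rows downward; lengths in mm; the calibration is good to about 2 mm. A picture is of the moment at which its call begins: read the wrist's pose just before it.
- ctrl.finish_job(): hands the job in; it is judged then, once.
The state is a dict: "clock": time; "qpos": joint angles; "qd": joint speeds; "tau": joint torques, N m; "eef_pos": TCP position; "tool_rot": TCP orientation; "force": force on the tool from outside, world axes, zero at the start; "torque": the same for the moment, N m; "width": finger opening in mm; "gripper_force": force on a finger pad.
Only numpy, scipy, OpenCV 4.12 (cv2) and the standard library are available. Lean on these libraries where they do the work, as an engineer would, in place of code of your own. Each camera call takes 0.05 s, during which the arm holds its last target. There are 200 camera calls.

TASK

Three brass button caps stand raised on their rubber-footed steel dies. With a fingertip, gently press each cap down until it is home on its die, the largest cap first, then the medium one, then the smallest, finishing each before starting the next. Only press: do not grasp, lift or shift the dies, do not press hard (about 3 kg of force dents a cap), and leave the other things on the table as they are.

Things in the scene. Friction and masses are not known exactly. Their poses are not given: they have to be found in the camera images.
- die_large: the large setting die: a loose round steel disc on a black rubber foot, together 64 mm across and 24 mm tall, standing on the table, its top edge bevelled to 56 mm; pressed with over about 5 N the steel yields into the rubber by 1 mm for each further 5 N, up to 4 mm, and springs back; it carries the large button cap on a pin at its centre. Origin: centre of its underside (on the table), z up
- cap_large_top (a point): centre of the flat top of the large button cap, a flat round brass cap 48 mm across and 6 mm thick, above the centre of die_large. Height above the table: 38 mm when raised, 30 mm when fully home (cap resting on its die)
- cap_large (a joint): how far the large button cap is pressed down its pin, m: 0 = raised (8 mm gap under the cap), 0.008 = fully home; starts between 0 and 0.0015. It slides stiffly at about 3 N all the way to a firm stop, has no spring, stays where it is left, and cannot come off
- die_medium: the medium setting die: a loose round steel disc on a black rubber foot, together 52 mm across and 24 mm tall, standing on the table, its top edge bevelled to 44 mm; pressed with over about 5 N the steel yields into the rubber by 1 mm for each further 5 N, up to 4 mm, and springs back; it carries the medium button cap on a pin at its centre. Origin: centre of its underside (on the table), z up
- cap_medium_top (a point): centre of the flat top of the medium button cap, a flat round brass cap 32 mm across and 6 mm thick, above the centre of die_medium. Height above the table: 38 mm when raised, 30 mm when fully home (cap resting on its die)
- cap_medium (a joint): how far the medium button cap is pressed down its pin, m: 0 = raised (8 mm gap under the cap), 0.008 = fully home; starts between 0 and 0.0015. It slides stiffly at about 3 N all the way to a firm stop, has no spring, stays where it is left, and cannot come off
- die_small: the small setting die: a loose round steel disc on a black rubber foot, together 40 mm across and 24 mm tall, standing on the table, its top edge bevelled to 32 mm; pressed with over about 5 N the steel yields into the rubber by 1 mm for each further 5 N, up to 4 mm, and springs back; it carries the small button cap on a pin at its centre. Origin: centre of its underside (on the table), z up
- cap_small_top (a point): centre of the flat top of the small button cap, a flat round brass cap 18 mm across and 6 mm thick, above the centre of die_small. Height above the table: 38 mm when raised, 30 mm when fully home (cap resting on its die)
- cap_small (a joint): how far the small button cap is pressed down its pin, m: 0 = raised (8 mm gap under the cap), 0.008 = fully home; starts between 0 and 0.0015. It slides stiffly at about 3 N all the way to a firm stop, has no spring, stays where it is left, and cannot come off
- thimble: bystander: upright steel thimble, 21 mm across, 24 mm tall, between the dies; origin at the centre of its underside
- spool: bystander: upright wooden thread spool, 32 mm across, 40 mm tall, between the dies; origin at the centre of its underside
- scissors: bystander: embroidery scissors lying flat beyond the dies, about 165 mm long, 8 mm high; origin on the table under the pivot, x towards the points
- hoop: bystander: wooden embroidery hoop lying flat beyond the dies, 140 mm across, 12 mm high; origin at its centre on the table
- needle_tin: bystander: flat aluminium needle tin 70 x 25 x 12 mm, beyond the dies; origin at the centre of its underside
- bead_jar: bystander: closed glass bead jar with a steel lid, 48 mm across, 60 mm tall; origin at the centre of its underside
- bobbin_case: bystander: round flat steel bobbin case, 36 mm across, 16 mm tall, lying on the table beyond the dies; origin at the centre of its underside
Mind the look-alikes: they are no part of the job. Leave any red look-alike of the die_medium alone. What is shaped like the die_large but red is not meant.

How it is judged (in metres and radians):
On the way, in this order (a step that is already met when the one before it is completed fails the run):
1. the large cap is pressed home (value of joint cap_large above 0.0055 m), for 0.1 s.
2. the medium cap is pressed home (value of joint cap_medium above 0.0055 m), for 0.1 s.
3. the small cap is pressed home (value of joint cap_small above 0.0055 m), for 0.1 s.
At the end, for the whole second after the job is handed in: All three caps are home (each pressed more than 5.5 mm of its 8 mm), and the three dies stand flat and still within 15 mm of where they stood at the start (value of joint each of cap_large, cap_medium, cap_small above 0.0055 m and distance of each of die_large, die_medium, die_small from where it was at the start of the episode below 0.015 m and angle between each of die_large, die_medium, die_small's own z axis and vertical below 0.05 rad and linear speed of each of die_large, die_medium, die_small below 0.01 m/s); the robot touches nothing.
It fails at once if the medium or small cap pressed down (over 4 mm) before the large one is home (value of joint cap_large below 0.0055 m and value of joint any of cap_medium, cap_small above 0.004 m).
It fails at once if the small cap pressed down (over 4 mm) before the medium one is home (value of joint cap_medium below 0.0055 m and value of joint cap_small above 0.004 m).
It fails at once if a die or cap pressed with more than 30 N (contact force between any of the fingers, the arm and die_large above 30 N or contact force between any of the fingers, the arm and die_medium above 30 N or contact force between any of the fingers, the arm and die_small above 30 N).
It fails at once if a die lifted over 5 mm, tipped, or shifted over 20 mm (height (world z) of any of die_large, die_medium, die_small above 0.005 m or angle between any of die_large, die_medium, die_small's own z axis and vertical above 0.2 rad or distance of any of die_large, die_medium, die_small from where it was at the start of the episode above 0.02 m).
It fails at once if a bystander moved over 15 mm (distance of any of thimble, spool, scissors, hoop, needle_tin, bead_jar, bobbin_case from where it was at the start of the episode above 0.015 m).
It also fails if it takes over 48 s, if anything falls off the work surface, if the arm or the gripper's body presses on something with over 40 N, if the wrist force passes 120 N, or if a joint passes its speed limit or range.

## Working session

There is one attempt and no reset: what is moved stays moved. The work goes in short steps, Python scripts to look and compute and a tool call to move; the robot and the scene stay as the last step left them, time stands still between calls to the robot, and variables do not carry over. Pictures are saved under pics/ and viewed, at most 10 in all, crops included, and the job is handed in when it is done.

Besides the shell and the picture viewer there is one more tool, called after "Request:" as name(argument=value, ...) on one line, values as JSON. step_arm: Moves the arm, as the interface text tells. Shifts and turns lie within -1 to 1; 1 stands for 0.3 m of shift or 90 degrees of turn. Its arguments: {"type":"object","properties":{"plan":{"type":"array"}},"required":["plan"]}

```bash
mkdir -p pics
cat > h.py <<'E'
import numpy as np, cv2
from cell import ctrl
def pts(im):
    z=im["range_z"]; v,u=np.mgrid[:z.shape[0],:z.shape[1]]
    P=np.stack([(u-im["cx"])/im["fx"]*z,(v-im["cy"])/im["fy"]*z,z],-1)
    return P@im["T"][:3,:3].T+im["T"][:3,3]
E
python3 - <<'E'
from h import *
s=ctrl.read_state(); print(s["clock"],s["eef_pos"],s["tool_rot"],s["force"],s["width"])
for n in("top","scene"):
    im=ctrl.get_image(n); np.savez(n+".npz",**im)
    cv2.imwrite(f"pics/{n}.png",cv2.resize(im["color"][:,:,::-1],(800,600),interpolation=cv2.INTER_CUBIC)); print(im["T"].round(3).tolist(),im["fx"],im["cx"],im["cy"])
E
```

```text
0.0 [148.53520119 632.20731575 252.38967364] [-3.13970913e+00  4.65098832e-05  2.91082658e+00] [ 0.25095586  0.66559775 -0.35121804] 85.32213742565645
[[-0.017, -0.992, 0.123, 429.802], [-1.0, 0.017, -0.002, -11.354], [-0.0, -0.123, -0.992, 1232.993], [0.0, 0.0, 0.0, 1.0]] 439.624359811929 267.13225563489755 193.79689679319048
[[-0.682, 0.55, -0.481, 1036.182], [0.731, 0.515, -0.448, 395.789], [0.001, -0.657, -0.754, 794.505], [0.0, 0.0, 0.0, 1.0]] 413.41224372853947 250.97934470638936 191.15005304578986
```

View pics/top.png

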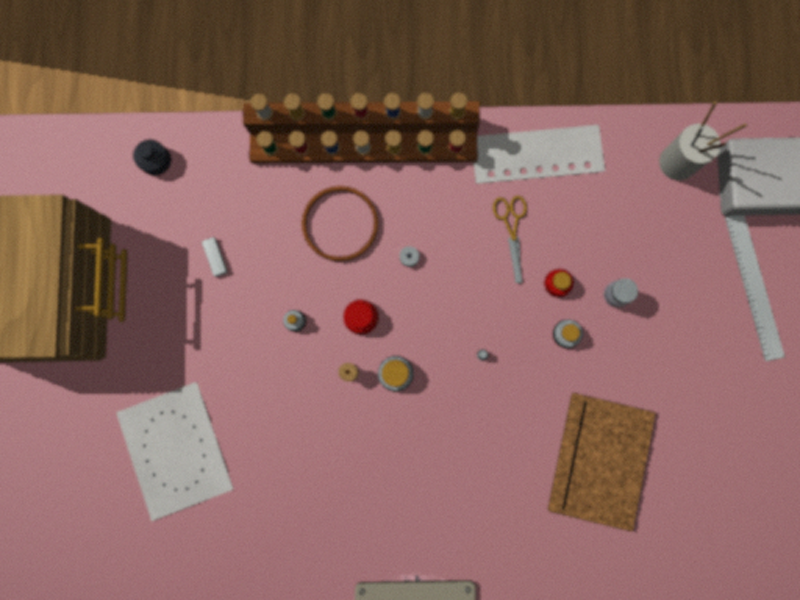

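View pics/scene.png

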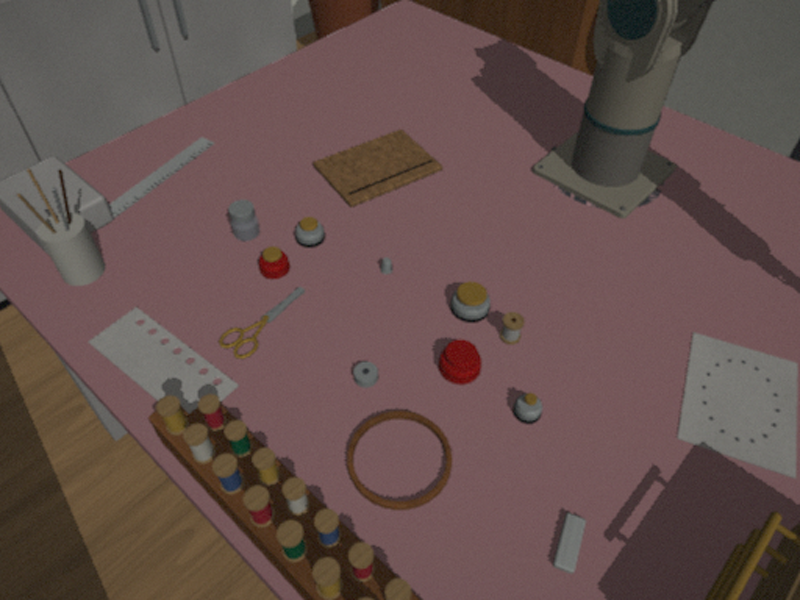

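The three steel dies with brass caps in the 800x600 top view are large (395,373), medium (568,333) and small (293,320). The red look-alikes are at (360,317) and (559,283). In the scene view the same three are at (471,295), (310,230) and (529,405), with red ones at (461,360) and (273,262).

Run:
```python
from h import *
S={"top":dict(L=(395,373),M=(568,333),S=(293,320)),"scene":dict(L=(472,294),M=(309,225),S=(530,399))}
crops=[]
for n in S:
    im=dict(np.load(n+".npz")); W=pts(im); hsv=cv2.cvtColor(im["color"],cv2.COLOR_RGB2HSV)
    m=cv2.inRange(hsv,(11,110,60),(30,255,255)); N,lab,st,c=cv2.connectedComponentsWithStats(m)
    for k,(a,b) in S[n].items():
        a,b=a*.64,b*.64
        i=min((i for i in range(1,N) if st[i,4]>5),key=lambda i:np.hypot(*(c[i]-(a,b)))); u,v=c[i]
        d=im["T"][:3,:3]@np.array([(u-im["cx"])/im["fx"],(v-im["cy"])/im["fy"],1]); o=im["T"][:3,3]
        p=o+d*(37.3-o[2])/d[2]
        w=W[lab==i]; print(n,k,c[i].round(1),st[i],"ray",p.round(1),"depthmed",np.median(w,0).round(1),"R",np.hypot(*p[:2]).round(0))
        x,y=int(a),int(b); cr=im["color"][y-22:y+22,x-28:x+28,::-1]; crops.append(cv2.resize(cr,(260,204),interpolation=cv2.INTER_NEAREST))
cv2.imwrite("pics/crop.png",np.vstack([np.hstack(crops[:3]),np.hstack(crops[3:])]))
# bystander heights: depth near
```

```text
top L [252.7 238.4] [245 230  17  17 223] ray [456.7  27.5  37.3] depthmed [457.4  26.9  37.3] R 458.0
top M [365.  212.5] [360 208  11  10  93] ray [ 521.6 -279.3   37.3] depthmed [ 520.8 -279.2   36.3] R 592.0
top S [186.5 204. ] [184 202   6   5  26] ray [553.3 207.3  37.3] depthmed [553.2 206.7  37.5] R 591.0
scene L [301.4 187.4] [293 180  18  16 220] ray [459.2  28.   37.3] depthmed [460.2  28.5  38.8] R 460.0
scene M [197.2 142.7] [192 139  11   9  74] ray [ 524.5 -279.4   37.3] depthmed [ 524.9 -278.6   37.9] R 594.0
scene S [339.1 254.9] [336 252   7   7  43] ray [556.  207.5  37.3] depthmed [557.3 207.9  38.4] R 593.0
```

View pics/crop.png

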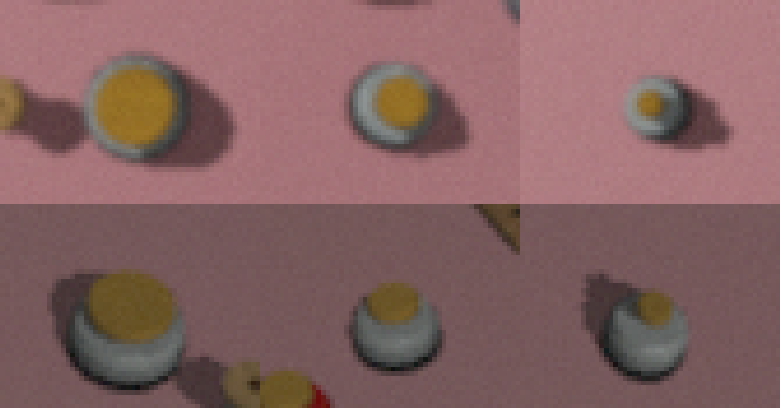

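The crop confirms all three are steel dies with brass caps, not red. The two views agree within about 3 mm and the heights are plausible. Next I move above the large cap with the fingers shut.

Request:
step_arm(plan=[{"dx": -0.0976,"dy": -0.115,"dz": 0.023,"gripper": 0},{"dx": -0.0976,"dy": -0.115,"dz": 0.023,"gripper": 0},{"dx": -0.0976,"dy": -0.115,"dz": 0.023,"gripper": 0},{"dx": -0.0976,"dy": -0.115,"dz": 0.023,"gripper": 0},{"dx": -0.0976,"dy": -0.115,"dz": 0.023,"gripper": 0},{"dx": -0.0976,"dy": -0.115,"dz": 0.023,"gripper": 0},{"dx": -0.0976,"dy": -0.115,"dz": 0.023,"gripper": 0},{"dx": -0.0976,"dy": -0.115,"dz": 0.023,"gripper": 0},{"dx": -0.0976,"dy": -0.115,"dz": 0.023,"gripper": 0},{"dx": -0.0976,"dy": -0.115,"dz": 0.023,"gripper": 0},{"dx": -0.0976,"dy": -0.115,"dz": 0.023,"gripper": 0},{"dx": -0.0976,"dy": -0.115,"dz": 0.023,"gripper": 0},{"dx": -0.0976,"dy": -0.115,"dz": 0.023,"gripper": 0},{"dx": -0.0976,"dy": -0.115,"dz": 0.023,"gripper": 0},{"dx": -0.0976,"dy": -0.115,"dz": 0.023,"gripper": 0},{"gripper": 0},{"gripper": 0}])

```text
invalid input
```

Request:
step_arm(plan=[{"dx": 0.0,"dy": 0.0,"dz": 0.02,"ax": 0.0,"ay": 0.0,"az": 0.0,"gripper": 0.0}])

```text
clock: 0.22
eef_pos: [148.6, 632.8, 247.1]
tool_rot: [3.141, -0.0, 2.911]
force: [-0.8, -1.2, -1.2]
width: 69.9
gripper_force: 0.0
```

Request:
step_arm(plan=[{"dx": -0.122,"dy": -0.144,"dz": 0.028,"ax": 0,"ay": 0,"az": 0,"gripper": 0},{"dx": -0.122,"dy": -0.144,"dz": 0.028,"ax": 0,"ay": 0,"az": 0,"gripper": 0},{"dx": -0.122,"dy": -0.144,"dz": 0.028,"ax": 0,"ay": 0,"az": 0,"gripper": 0},{"dx": -0.122,"dy": -0.144,"dz": 0.028,"ax": 0,"ay": 0,"az": 0,"gripper": 0},{"dx": -0.122,"dy": -0.144,"dz": 0.028,"ax": 0,"ay": 0,"az": 0,"gripper": 0},{"dx": -0.122,"dy": -0.144,"dz": 0.028,"ax": 0,"ay": 0,"az": 0,"gripper": 0},{"dx": -0.122,"dy": -0.144,"dz": 0.028,"ax": 0,"ay": 0,"az": 0,"gripper": 0},{"dx": -0.122,"dy": -0.144,"dz": 0.028,"ax": 0,"ay": 0,"az": 0,"gripper": 0},{"dx": -0.122,"dy": -0.144,"dz": 0.028,"ax": 0,"ay": 0,"az": 0,"gripper": 0},{"dx": -0.122,"dy": -0.144,"dz": 0.028,"ax": 0,"ay": 0,"az": 0,"gripper": 0},{"dx": -0.122,"dy": -0.144,"dz": 0.028,"ax": 0,"ay": 0,"az": 0,"gripper": 0},{"dx": -0.122,"dy": -0.144,"dz": 0.028,"ax": 0,"ay": 0,"az": 0,"gripper": 0},{"dx": 0,"dy": 0,"dz": 0,"ax": 0,"ay": 0,"az": 0,"gripper": 0},{"dx": 0,"dy": 0,"dz": 0,"ax": 0,"ay": 0,"az": 0,"gripper": 0}])

```text
clock: 1.98
eef_pos: [457.1, 27.8, 146.2]
tool_rot: [3.141, -0.001, 2.91]
force: [-0.1, 0.3, 0.4]
width: 0.3
gripper_force: 0.0
```

```bash
cat >> h.py <<'E'
from scipy.spatial.transform import Rotation as Ro
def wrist(name):
    s=ctrl.read_state(); im=ctrl.get_image("wrist")
    T=np.eye(4); T[:3,:3]=Ro.from_euler("xyz",s["tool_rot"]).as_matrix(); T[:3,3]=s["eef_pos"]
    im["T"]=T@im["T_tool_cam"]
    hsv=cv2.cvtColor(im["color"],cv2.COLOR_RGB2HSV)
    m=cv2.inRange(hsv,(11,110,60),(30,255,255)); N,lab,st,c=cv2.connectedComponentsWithStats(m); W=pts(im)
    for i in range(1,N):
        if st[i,4]<150: continue
        w=W[lab==i]; z=np.percentile(w[:,2],70)
        t=w[abs(w[:,2]-np.median(w[:,2]))<2.5]
        u,v=c[i]; o=im["T"][:3,3]; d=im["T"][:3,:3]@[(u-im["cx"])/im["fx"],(v-im["cy"])/im["fy"],1]
        print(c[i].round(),st[i],"med",np.median(w,0).round(1),"ray",(o+d*(np.median(w[:,2])-o[2])/d[2]).round(1))
    print(s["clock"],s["eef_pos"].round(1),s["force"].round(1)); cv2.imwrite(f"pics/{name}.png",im["color"][:,:,::-1])
E
python3 -c "
from h import *; wrist('w1')"
```

```text
[260. 194.] [ 233  168   55   54 2309] med [457.6  29.5  36.8] ray [457.7  29.3  36.8]
[481. 252.] [471 244  21  17 291] med [553.9 207.2  36.8] ray [553.7 207.2  36.8]
1.975 [457.1  27.8 146.2] [-0.1  0.3  0.4]
```

View pics/w1.png

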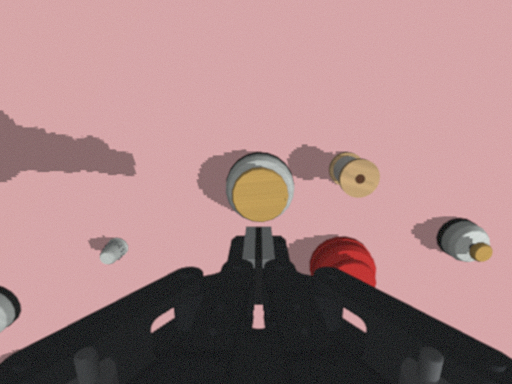

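The wrist view puts the large cap at (260,194), position (457.6, 29.4), top z 36.8. The spool at (355,175) and the red die at (342,265) are clear of the fingertip. I descend to just above the cap.

Request:
step_arm(plan=[{"dx": 0,"dy": 0.004,"dz": 0.08,"ax": 0,"ay": 0,"az": 0,"gripper": 0},{"dx": 0,"dy": 0,"dz": 0.08,"ax": 0,"ay": 0,"az": 0,"gripper": 0},{"dx": 0,"dy": 0,"dz": 0.07,"ax": 0,"ay": 0,"az": 0,"gripper": 0},{"dx": 0,"dy": 0,"dz": 0.03,"ax": 0,"ay": 0,"az": 0,"gripper": 0},{"dx": 0,"dy": 0,"dz": 0,"ax": 0,"ay": 0,"az": 0,"gripper": 0},{"dx": 0,"dy": 0,"dz": 0,"ax": 0,"ay": 0,"az": 0,"gripper": 0}])

```text
clock: 2.78
eef_pos: [458.2, 29.3, 69.2]
tool_rot: [3.141, 0.001, 2.912]
force: [-1.0, -0.1, 0.7]
width: 0.1
gripper_force: 0.0
```

Request:
step_arm(plan=[{"dx": 0,"dy": 0,"dz": 0.01,"ax": 0,"ay": 0,"az": 0,"gripper": 0},{"dx": 0,"dy": 0,"dz": 0.01,"ax": 0,"ay": 0,"az": 0,"gripper": 0},{"dx": 0,"dy": 0,"dz": 0.01,"ax": 0,"ay": 0,"az": 0,"gripper": 0},{"dx": 0,"dy": 0,"dz": 0,"ax": 0,"ay": 0,"az": 0,"gripper": 0}])

```text
clock: 3.28
eef_pos: [457.8, 28.8, 59.3]
tool_rot: [-3.142, -0.0, 2.911]
force: [-0.4, -0.1, -1.1]
width: -0.1
gripper_force: 0.0
```

Request:
step_arm(plan=[{"dx": 0,"dy": 0,"dz": 0.005,"ax": 0,"ay": 0,"az": 0,"gripper": 0},{"dx": 0,"dy": 0,"dz": 0.005,"ax": 0,"ay": 0,"az": 0,"gripper": 0},{"dx": 0,"dy": 0,"dz": 0,"ax": 0,"ay": 0,"az": 0,"gripper": 0}])

```text
clock: 3.65
eef_pos: [457.8, 28.8, 56.4]
tool_rot: [-3.142, -0.0, 2.911]
force: [-0.8, -0.5, 0.6]
width: -0.2
gripper_force: 0.3
```

Request:
step_arm(plan=[{"dx": 0,"dy": 0,"dz": 0.005,"ax": 0,"ay": 0,"az": 0,"gripper": 0},{"dx": 0,"dy": 0,"dz": 0.003,"ax": 0,"ay": 0,"az": 0,"gripper": 0},{"dx": 0,"dy": 0,"dz": 0,"ax": 0,"ay": 0,"az": 0,"gripper": 0}])

```text
clock: 4.03
eef_pos: [457.8, 28.8, 54.0]
tool_rot: [3.141, -0.0, 2.911]
force: [0.7, 0.1, 1.2]
width: -0.3
gripper_force: 0.5
```

Request:
step_arm(plan=[{"dx": 0,"dy": 0,"dz": 0.003,"ax": 0,"ay": 0,"az": 0,"gripper": 0},{"dx": 0,"dy": 0,"dz": 0.003,"ax": 0,"ay": 0,"az": 0,"gripper": 0},{"dx": 0,"dy": 0,"dz": 0,"ax": 0,"ay": 0,"az": 0,"gripper": 0}])

```text
clock: 4.4
eef_pos: [457.8, 28.8, 52.2]
tool_rot: [3.142, -0.0, 2.911]
force: [-1.0, -0.3, 1.7]
width: 0.1
gripper_force: 0.7
```

Request:
step_arm(plan=[{"dx": 0,"dy": 0,"dz": 0.003,"ax": 0,"ay": 0,"az": 0,"gripper": 0},{"dx": 0,"dy": 0,"dz": 0,"ax": 0,"ay": 0,"az": 0,"gripper": 0}])

```text
clock: 4.65
eef_pos: [457.8, 28.8, 51.6]
tool_rot: [-3.142, 0.0, 2.911]
force: [-0.5, -0.2, 6.9]
width: 0.1
gripper_force: 3.6
```

Request:
step_arm(plan=[{"dx": 0,"dy": 0,"dz": 0.003,"ax": 0,"ay": 0,"az": 0,"gripper": 0},{"dx": 0,"dy": 0,"dz": 0,"ax": 0,"ay": 0,"az": 0,"gripper": 0}])

```text
clock: 4.9
eef_pos: [457.9, 28.8, 51.0]
tool_rot: [-3.142, 0.0, 2.911]
force: [-1.5, 0.0, 10.8]
width: -0.4
gripper_force: 5.2
```

Force rises at z about 51.8, so the firm stop is reached. I lift and verify.

Request:
step_arm(plan=[{"dx": 0,"dy": 0,"dz": -0.05,"ax": 0,"ay": 0,"az": 0,"gripper": 0},{"dx": 0,"dy": 0,"dz": -0.13,"ax": 0,"ay": 0,"az": 0,"gripper": 0},{"dx": 0,"dy": 0,"dz": -0.13,"ax": 0,"ay": 0,"az": 0,"gripper": 0},{"dx": 0,"dy": 0,"dz": 0,"ax": 0,"ay": 0,"az": 0,"gripper": 0}])

```text
clock: 5.4
eef_pos: [459.8, 29.1, 145.7]
tool_rot: [3.14, 0.005, 2.91]
force: [0.8, 0.1, -0.3]
width: -0.1
gripper_force: 0.0
```

```bash
python3 -c "
from h import *; wrist('w2')"
```

```text
[257. 188.] [ 230  163   54   52 2188] med [457.4  29.2  29.2] ray [457.5  29.2  29.2]
[478. 248.] [468 240  22  18 299] med [553.4 206.6  36.7] ray [553.4 206.6  36.7]
5.4 [459.8  29.1 145.7] [ 0.8  0.1 -0.3]
```

Large cap is home: its top dropped from 36.8 to 29.2 and it has not shifted. Next is medium.

Request:
step_arm(plan=[{"dx": -0.074,"dy": -0.158,"dz": 0,"ax": 0,"ay": 0,"az": 0,"gripper": 0},{"dx": -0.074,"dy": -0.158,"dz": 0,"ax": 0,"ay": 0,"az": 0,"gripper": 0},{"dx": -0.074,"dy": -0.158,"dz": 0,"ax": 0,"ay": 0,"az": 0,"gripper": 0},{"dx": -0.074,"dy": -0.158,"dz": 0,"ax": 0,"ay": 0,"az": 0,"gripper": 0},{"dx": -0.074,"dy": -0.158,"dz": 0,"ax": 0,"ay": 0,"az": 0,"gripper": 0},{"dx": -0.074,"dy": -0.158,"dz": 0,"ax": 0,"ay": 0,"az": 0,"gripper": 0},{"dx": 0,"dy": 0,"dz": 0,"ax": 0,"ay": 0,"az": 0,"gripper": 0},{"dx": 0,"dy": 0,"dz": 0,"ax": 0,"ay": 0,"az": 0,"gripper": 0},{"dx": 0,"dy": 0,"dz": 0,"ax": 0,"ay": 0,"az": 0,"gripper": 0}])

```text
clock: 6.58
eef_pos: [522.3, -276.5, 142.8]
tool_rot: [3.14, -0.002, 2.913]
force: [-0.4, -0.5, -0.0]
width: 0.2
gripper_force: 0.0
```

```bash
python3 -c "
from h import *; wrist('w3')"
```

```text
[53. 17.] [ 27   0  57  40 525] med [ 354.2 -399.7   11.2] ray [ 354.1 -399.8   11.2]
[105.  34.] [  34    0  146   70 2569] med [ 373.2 -362.8   11.2] ray [ 373.9 -364.7   11.2]
[208.  40.] [192   0  29  72 555] med [ 394.1 -287.7   11.2] ray [ 396.2 -287.4   11.2]
[167.  52.] [145  28  42  43 398] med [ 397.  -321.5   11.2] ray [ 397.  -321.5   11.2]
[146.  49.] [130  34  35  33 232] med [ 391.1 -338.2   11.3] ray [ 391.3 -337.3   11.3]
[255. 197.] [ 237  180   36   35 1010] med [ 523.2 -279.1   35.8] ray [ 523.3 -279.1   35.8]
6.575 [ 522.3 -276.5  142.8] [-0.4 -0.5 -0. ]
```

View pics/w3.png

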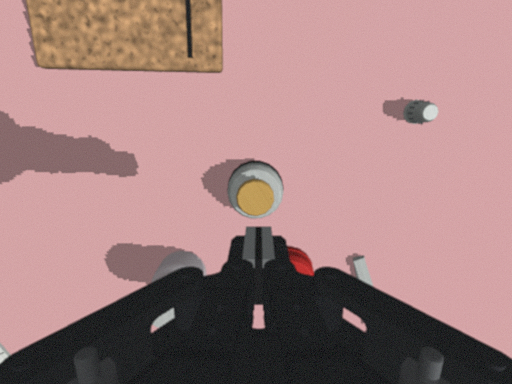

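Medium steel die's cap is at (255,197), position (523.3, -279.1), top z 35.8. The red look-alike at (297,260) and the jar at (180,270) stand clear.

Request:
step_arm(plan=[{"dx": -0.005,"dy": -0.008,"dz": 0.08,"ax": 0,"ay": 0,"az": 0,"gripper": 0},{"dx": 0,"dy": 0,"dz": 0.08,"ax": 0,"ay": 0,"az": 0,"gripper": 0},{"dx": 0,"dy": 0,"dz": 0.07,"ax": 0,"ay": 0,"az": 0,"gripper": 0},{"dx": 0,"dy": 0,"dz": 0.03,"ax": 0,"ay": 0,"az": 0,"gripper": 0},{"dx": 0,"dy": 0,"dz": 0,"ax": 0,"ay": 0,"az": 0,"gripper": 0},{"dx": 0,"dy": 0,"dz": 0,"ax": 0,"ay": 0,"az": 0,"gripper": 0},{"dx": 0,"dy": 0,"dz": 0,"ax": 0,"ay": 0,"az": 0,"gripper": 0}])

```text
clock: 7.5
eef_pos: [523.9, -281.4, 66.3]
tool_rot: [-3.141, 0.001, 2.911]
force: [0.3, 0.4, 0.1]
width: -0.1
gripper_force: 0.0
```

Request:
step_arm(plan=[{"dx": 0.003,"dy": 0.007,"dz": 0,"ax": 0,"ay": 0,"az": 0,"gripper": 0},{"dx": 0,"dy": 0,"dz": 0.01,"ax": 0,"ay": 0,"az": 0,"gripper": 0},{"dx": 0,"dy": 0,"dz": 0.01,"ax": 0,"ay": 0,"az": 0,"gripper": 0},{"dx": 0,"dy": 0,"dz": 0.005,"ax": 0,"ay": 0,"az": 0,"gripper": 0},{"dx": 0,"dy": 0,"dz": 0.005,"ax": 0,"ay": 0,"az": 0,"gripper": 0},{"dx": 0,"dy": 0,"dz": 0.005,"ax": 0,"ay": 0,"az": 0,"gripper": 0},{"dx": 0,"dy": 0,"dz": 0.005,"ax": 0,"ay": 0,"az": 0,"gripper": 0},{"dx": 0,"dy": 0,"dz": 0,"ax": 0,"ay": 0,"az": 0,"gripper": 0}])

```text
clock: 8.5
eef_pos: [522.9, -278.9, 53.3]
tool_rot: [3.142, -0.0, 2.911]
force: [-0.0, 0.2, 1.8]
width: 0.2
gripper_force: 0.5
```

Request:
step_arm(plan=[{"dx": 0,"dy": 0,"dz": 0.003,"ax": 0,"ay": 0,"az": 0,"gripper": 0},{"dx": 0,"dy": 0,"dz": 0.003,"ax": 0,"ay": 0,"az": 0,"gripper": 0},{"dx": 0,"dy": 0,"dz": 0,"ax": 0,"ay": 0,"az": 0,"gripper": 0}])

```text
clock: 8.88
eef_pos: [523.0, -278.9, 52.0]
tool_rot: [-3.141, -0.0, 2.911]
force: [-1.6, 0.8, 5.9]
width: -0.0
gripper_force: 3.0
```

Request:
step_arm(plan=[{"dx": 0,"dy": 0,"dz": 0.003,"ax": 0,"ay": 0,"az": 0,"gripper": 0},{"dx": 0,"dy": 0,"dz": 0,"ax": 0,"ay": 0,"az": 0,"gripper": 0}])

```text
clock: 9.12
eef_pos: [523.0, -278.9, 51.5]
tool_rot: [-3.141, -0.0, 2.911]
force: [-2.2, 1.3, 9.5]
width: 0.2
gripper_force: 4.3
```

Request:
step_arm(plan=[{"dx": 0,"dy": 0,"dz": 0.002,"ax": 0,"ay": 0,"az": 0,"gripper": 0},{"dx": 0,"dy": 0,"dz": 0,"ax": 0,"ay": 0,"az": 0,"gripper": 0}])

```text
clock: 9.38
eef_pos: [523.0, -278.9, 51.1]
tool_rot: [-3.141, -0.0, 2.911]
force: [-2.1, 1.4, 10.3]
width: 0.0
gripper_force: 5.2
```

Request:
step_arm(plan=[{"dx": 0,"dy": 0,"dz": -0.05,"ax": 0,"ay": 0,"az": 0,"gripper": 0},{"dx": 0,"dy": 0,"dz": -0.13,"ax": 0,"ay": 0,"az": 0,"gripper": 0},{"dx": 0,"dy": 0,"dz": -0.13,"ax": 0,"ay": 0,"az": 0,"gripper": 0},{"dx": 0,"dy": 0,"dz": 0,"ax": 0,"ay": 0,"az": 0,"gripper": 0},{"dx": 0,"dy": 0,"dz": 0,"ax": 0,"ay": 0,"az": 0,"gripper": 0},{"dx": 0,"dy": 0,"dz": 0,"ax": 0,"ay": 0,"az": 0,"gripper": 0}])

```text
clock: 10.12
eef_pos: [522.2, -278.6, 142.0]
tool_rot: [3.141, -0.002, 2.911]
force: [-0.1, -0.4, -1.3]
width: -0.1
gripper_force: 0.0
```

```bash
python3 -c "
from h import *; wrist('w4')"|tail -2
```

```text
[257. 195.] [240 178  36  34 959] med [ 523.4 -279.    29.1] ray [ 523.5 -279.1   29.1]
10.125 [ 522.2 -278.6  142. ] [-0.1 -0.4 -1.3]
```

Medium is home: top at 29.1, not shifted. Next is small.

Request:
step_arm(plan=[{"dx": 0.027,"dy": 0.16,"dz": 0,"ax": 0,"ay": 0,"az": 0,"gripper": 0},{"dx": 0.027,"dy": 0.16,"dz": 0,"ax": 0,"ay": 0,"az": 0,"gripper": 0},{"dx": 0.027,"dy": 0.16,"dz": 0,"ax": 0,"ay": 0,"az": 0,"gripper": 0},{"dx": 0.027,"dy": 0.16,"dz": 0,"ax": 0,"ay": 0,"az": 0,"gripper": 0},{"dx": 0.027,"dy": 0.16,"dz": 0,"ax": 0,"ay": 0,"az": 0,"gripper": 0},{"dx": 0.027,"dy": 0.16,"dz": 0,"ax": 0,"ay": 0,"az": 0,"gripper": 0},{"dx": 0.027,"dy": 0.16,"dz": 0,"ax": 0,"ay": 0,"az": 0,"gripper": 0},{"dx": 0.027,"dy": 0.16,"dz": 0,"ax": 0,"ay": 0,"az": 0,"gripper": 0},{"dx": 0.027,"dy": 0.16,"dz": 0,"ax": 0,"ay": 0,"az": 0,"gripper": 0},{"dx": 0.027,"dy": 0.16,"dz": 0,"ax": 0,"ay": 0,"az": 0,"gripper": 0},{"dx": 0,"dy": 0,"dz": 0,"ax": 0,"ay": 0,"az": 0,"gripper": 0},{"dx": 0,"dy": 0,"dz": 0,"ax": 0,"ay": 0,"az": 0,"gripper": 0},{"dx": 0,"dy": 0,"dz": 0,"ax": 0,"ay": 0,"az": 0,"gripper": 0},{"dx": 0,"dy": 0,"dz": 0,"ax": 0,"ay": 0,"az": 0,"gripper": 0},{"dx": 0,"dy": 0,"dz": 0,"ax": 0,"ay": 0,"az": 0,"gripper": 0},{"dx": 0,"dy": 0,"dz": 0,"ax": 0,"ay": 0,"az": 0,"gripper": 0}])

```text
clock: 12.18
eef_pos: [554.1, 206.5, 143.3]
tool_rot: [3.142, 0.0, 2.91]
force: [0.7, 0.4, 0.5]
width: 0.1
gripper_force: 0.0
```

```bash
python3 -c "
from h import *; wrist('w5')"
```

```text
[ 21. 130.] [   0  100   48   59 2319] med [461.4  35.1  29.2] ray [460.7  35.   29.2]
[261. 196.] [252 186  19  20 301] med [555.2 209.   37.1] ray [555.1 209.   37.1]
12.175 [554.1 206.5 143.3] [0.7 0.4 0.5]
```

View pics/w5.png

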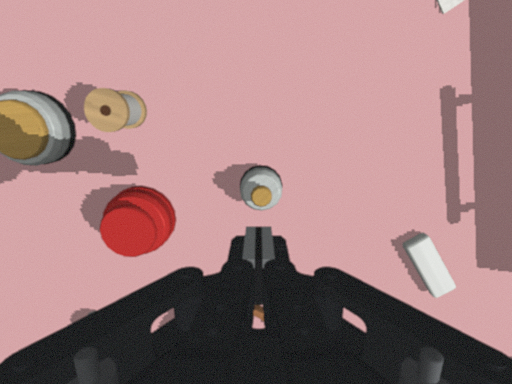

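Small cap is at (261,196), position about (555.1, 209.0), top z 37.1, with nothing near the fingertip. I descend with a 2 mm correction.

Request:
step_arm(plan=[{"dx": 0,"dy": 0.007,"dz": 0.08,"ax": 0,"ay": 0,"az": 0,"gripper": 0},{"dx": 0,"dy": 0,"dz": 0.08,"ax": 0,"ay": 0,"az": 0,"gripper": 0},{"dx": 0,"dy": 0,"dz": 0.07,"ax": 0,"ay": 0,"az": 0,"gripper": 0},{"dx": 0,"dy": 0,"dz": 0.025,"ax": 0,"ay": 0,"az": 0,"gripper": 0},{"dx": 0,"dy": 0,"dz": 0,"ax": 0,"ay": 0,"az": 0,"gripper": 0},{"dx": 0,"dy": 0,"dz": 0,"ax": 0,"ay": 0,"az": 0,"gripper": 0},{"dx": 0,"dy": 0,"dz": 0,"ax": 0,"ay": 0,"az": 0,"gripper": 0},{"dx": 0,"dy": 0,"dz": 0,"ax": 0,"ay": 0,"az": 0,"gripper": 0}])

```text
clock: 13.22
eef_pos: [554.7, 209.0, 67.2]
tool_rot: [3.141, 0.001, 2.911]
force: [-0.3, -0.7, 0.5]
width: -0.1
gripper_force: 0.0
```

Aligned.

Request:
step_arm(plan=[{"dx": 0,"dy": 0,"dz": 0.01,"ax": 0,"ay": 0,"az": 0,"gripper": 0},{"dx": 0,"dy": 0,"dz": 0.01,"ax": 0,"ay": 0,"az": 0,"gripper": 0},{"dx": 0,"dy": 0,"dz": 0.005,"ax": 0,"ay": 0,"az": 0,"gripper": 0},{"dx": 0,"dy": 0,"dz": 0.005,"ax": 0,"ay": 0,"az": 0,"gripper": 0},{"dx": 0,"dy": 0,"dz": 0.005,"ax": 0,"ay": 0,"az": 0,"gripper": 0},{"dx": 0,"dy": 0,"dz": 0.005,"ax": 0,"ay": 0,"az": 0,"gripper": 0},{"dx": 0,"dy": 0,"dz": 0,"ax": 0,"ay": 0,"az": 0,"gripper": 0}])

```text
clock: 14.1
eef_pos: [554.4, 208.9, 54.5]
tool_rot: [-3.141, -0.0, 2.911]
force: [-0.9, -1.0, 0.9]
width: 0.2
gripper_force: 0.5
```

Request:
step_arm(plan=[{"dx": 0,"dy": 0,"dz": 0.003,"ax": 0,"ay": 0,"az": 0,"gripper": 0},{"dx": 0,"dy": 0,"dz": 0.003,"ax": 0,"ay": 0,"az": 0,"gripper": 0},{"dx": 0,"dy": 0,"dz": 0,"ax": 0,"ay": 0,"az": 0,"gripper": 0}])

```text
clock: 14.48
eef_pos: [554.4, 208.9, 52.8]
tool_rot: [-3.142, -0.0, 2.911]
force: [-0.8, -0.5, 1.2]
width: 0.2
gripper_force: 0.9
```

Request:
step_arm(plan=[{"dx": 0,"dy": 0,"dz": 0.003,"ax": 0,"ay": 0,"az": 0,"gripper": 0},{"dx": 0,"dy": 0,"dz": 0,"ax": 0,"ay": 0,"az": 0,"gripper": 0}])

```text
clock: 14.72
eef_pos: [554.4, 208.8, 52.1]
tool_rot: [-3.141, -0.0, 2.911]
force: [-1.3, -0.5, 4.2]
width: 0.1
gripper_force: 2.0
```

Request:
step_arm(plan=[{"dx": 0,"dy": 0,"dz": 0.003,"ax": 0,"ay": 0,"az": 0,"gripper": 0},{"dx": 0,"dy": 0,"dz": 0,"ax": 0,"ay": 0,"az": 0,"gripper": 0}])

```text
clock: 14.98
eef_pos: [554.4, 208.9, 51.6]
tool_rot: [-3.142, 0.0, 2.911]
force: [-2.5, -0.8, 7.5]
width: -0.3
gripper_force: 3.9
```

Request:
step_arm(plan=[{"dx": 0,"dy": 0,"dz": 0.003,"ax": 0,"ay": 0,"az": 0,"gripper": 0},{"dx": 0,"dy": 0,"dz": 0,"ax": 0,"ay": 0,"az": 0,"gripper": 0}])

```text
clock: 15.22
eef_pos: [554.5, 208.9, 51.0]
tool_rot: [-3.141, 0.0, 2.911]
force: [-2.9, -0.7, 10.5]
width: -0.2
gripper_force: 5.2
```

Request:
step_arm(plan=[{"dx": 0,"dy": 0,"dz": -0.05,"ax": 0,"ay": 0,"az": 0,"gripper": 0},{"dx": 0,"dy": 0,"dz": -0.13,"ax": 0,"ay": 0,"az": 0,"gripper": 0},{"dx": 0,"dy": 0,"dz": -0.13,"ax": 0,"ay": 0,"az": 0,"gripper": 0},{"dx": 0,"dy": 0,"dz": 0,"ax": 0,"ay": 0,"az": 0,"gripper": 0},{"dx": 0,"dy": 0,"dz": 0,"ax": 0,"ay": 0,"az": 0,"gripper": 0},{"dx": 0,"dy": 0,"dz": 0,"ax": 0,"ay": 0,"az": 0,"gripper": 0}])

```text
clock: 15.98
eef_pos: [553.7, 208.5, 142.1]
tool_rot: [-3.14, -0.002, 2.911]
force: [-0.8, 0.2, 0.4]
width: -0.3
gripper_force: 0.0
```

```bash
python3 -c "
from h import *; wrist('w6')"
```

```text
[ 20. 132.] [   0  102   45   58 2186] med [462.   35.9  29.2] ray [461.2  35.9  29.2]
[259. 194.] [250 186  19  18 281] med [555.1 209.1  29.1] ray [555.3 209.1  29.1]
15.975 [553.7 208.5 142.1] [-0.8  0.2  0.4]
```

All three are home at about 29 mm and the arm is clear, so I hand the job in.

```bash
python3 -c "
from cell import ctrl; print(ctrl.finish_job())"
```

```text
the job is handed in; nothing more can be done
None
```

I pressed all three caps home in order (large, medium, small): each top ended at about 29 mm, the highest force read was about 11 N, the dies did not visibly shift, and the job was handed in after about 16 s; the verdict was not shown.

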